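# Stack the spare medicine tray half-turned over the filled one

## Task

Lift the upper, empty tray out of its nest by the red grip and put it down on the grey mat, letting go of it. Then take it by its blue grip and stack it, turned half a turn, on the tray with the yellow cups, so that its red grip points to the back of the bay and all four feet stand down in the ledge pockets, clear of the cups. Set it down gently, let go, and leave the other trays and the things standing around where they are.

Things in the scene. Friction and masses are not known exactly. Their poses are not given: they have to be found in the camera images.
- tray_mid (a point): Centre of the empty white tray to be moved, 30 mm above its underside; axes of the tray. It starts nested in a like tray; about 0.2 kg. Outside 190 mm (x) by 136 mm (y), rim 60 mm above the underside, inside floor at 4 mm, leaning 3 mm walls: mouth 160 x 106 mm, floor 140 x 84 mm. Upright grip tabs on both end rims. Held by one end it may sag a little.
- tray_red_grip: Red grip tab of the empty tray, 10 mm thick (x), 60 wide (y), 27 high; origin at its centre, 73.5 mm above the tray's underside, 90 mm from its middle towards -x. It stands on the 60 mm high rim; the end wall comes in under its inner face, so keep fingertips above the rim. It faces the robot at the start.
- tray_blue_grip: Blue grip tab of the empty tray, same size; origin at its centre, 73.5 mm above the underside, 90 mm from the tray's middle towards +x. At the start it is close to the bay's back wall, with no finger room behind it.
- tray_foot (a point): Underside of one of the moved tray's four grey feet, at tray x=+50, y=+58 mm, level with the underside. Feet are 20 mm long (x), 8 mm high, stick out sideways to y=+-62.5 mm, and stand at x=+50 and x=-20 mm on both sides.
- full_ledge (a point): Floor of one of the filled tray's four grey ledge pockets, at its x=-50, y=+58 mm, 56 mm above its underside. Pockets lie in the side rims at x=-50 and +20 mm, 25 mm long, 4 mm deep, with an outer lip at y=+-65 mm. A half-turned tray's feet stand in them with 2.5 mm play each way; out of line they ride 4 mm higher on the rim.
- full: The tray with the cups, same mould as the moved tray (red grip to the front at its x=-90 mm); origin at the centre of its underside. Loose, about 0.5 kg, in its own bay with about 5 mm of play. Its rim also has open slots at x=+50 and -20 mm: a tray the same way round would sink down them onto the cups.
- cups: Six lidded yellow cups fixed in the filled tray; origin at the centre of that tray's underside; the lids end 48 mm above it. Must not be pressed on.
- spare: The lower empty tray in the other bay, same mould, origin at the centre of its underside; the moved tray is nested in it, the same way round, 36 mm higher, its feet down in the rim slots (lift straight up to free it). It stays.
- bay_full: Fixed bay of the filled tray: base 204 x 164 x 4 mm, origin at the centre of its underside; clear side walls at y=+-74 to 80 mm, x=-48 to 102 mm, 107 mm high; clear back wall at x=100 to 105 mm, 142 mm high; open to the front (-x) and above. The walls leave no room for fingers: trays in it can be taken only by the front grip.
- bay_empty: Fixed bay of the empty trays, same make. The two bays stand left and right, either way round.
- mat: Fixed grey mat on the worktop, 170 (x) x 210 (y) x 2 mm, origin at the centre of its underside; free place to put the tray down, in any direction.
- beaker: Green beaker with red spouted lid, 66 mm across, 110 mm tall, upright; origin under its base. Bystander.
- dropper: Small bottle, 34 mm across, 85 mm tall, upright; origin under its base. Bystander.
- carton: Medicine carton 35 x 60 x 85 mm, upright; origin under its base. Bystander.
Mind the look-alikes: they are no part of the job. What is shaped like the part that bears tray_mid but pink is not meant.

How it is judged:
On the way, in this order (a step that is already met when the one before it is completed fails the run):
1. the empty tray is lifted out of the nest, held by its red grip (z of tray in the frame of spare above 0.08 m and contact force between the fingers and tray_red_grip above 1 N), for 0.1 s.
2. the tray stands level on the mat, let go (height (world z) of tray_mid below 0.037 m and angle between tray_mid's own z axis and vertical below 0.04 rad and horizontal distance between tray_mid and mat below 0.06 m and contact force between the fingers and tray below 0.1 N and linear speed of tray below 0.02 m/s), for 0.2 s.
3. it is lifted again, by its blue grip (height (world z) of tray_mid above 0.07 m and contact force between the fingers and tray_blue_grip above 1 N), for 0.1 s.
At the end, for the whole second after the job is handed in: Tray half-turned on the filled one, red grip to the back, centres within 5 mm along and across, undersides 53 to 58.5 mm apart, parallel within 0.03 rad, at rest, released, off the cups; other two trays within 20 mm of their starts and level (0.05 rad); bystanders upright (0.1 rad) (z of tray_mid in the frame of full between 0.083 and 0.0885 m and x of tray_mid in the frame of full between -0.005 and 0.005 m and y of tray_mid in the frame of full between -0.005 and 0.005 m and x of tray_red_grip in the frame of full above 0.08 m and angle between the z axis of tray_mid and the z axis of full, either way round below 0.03 rad and linear speed of tray below 0.02 m/s and angular speed of tray below 0.1 rad/s and contact force between the fingers and tray below 0.1 N and contact force between tray and cups below 0.1 N and distance of each of full, spare from where it was at the start of the episode below 0.02 m and angle between each of full, spare's own z axis and vertical below 0.05 rad and angle between each of beaker, dropper, carton's own z axis and vertical below 0.1 rad); the robot touches nothing.
It fails at once if the tray presses on the cups (over 3 N) (contact force between tray and cups above 3 N).
It fails at once if the tray is dropped or banged on the filled tray (over 60 N) (contact force between tray and full above 60 N).
It fails at once if a bystander is moved by more than 25 mm (distance of any of beaker, dropper, carton from where it was at the start of the episode above 0.025 m).
It fails at once if the filled or the spare tray is moved by more than 35 mm (distance of any of full, spare from where it was at the start of the episode above 0.035 m).
It also fails if it takes over 61 s, if anything falls off the work surface, if the arm or the gripper's body presses on something with over 40 N, if the wrist force passes 120 N, or if a joint passes its speed limit or range.

## Robot

A 6-joint arm with a two-finger parallel gripper is mounted at the origin on the work surface. World frame = base frame: x ahead of the robot, y to its left, z up, the work surface at z = 0. Lengths are in m, angles in rad, forces in N, time in s.
With the tool pointing down it reaches from about 0.275 to 0.825 m from the base axis. Payload 4.9 kg.
Tool frame: the origin (TCP) lies midway between the tips of the shut fingers; the grasp point (between the pads) lies 19 mm behind it (grip_point_offset is the distance from the TCP to the grasp point, in m); z points along the fingers, x is the direction in which the jaws open and shut, and the axes are right-handed (so a half turn about z gives the same grasp; the last joint's range is limited). The gripper opens to 85 mm and grips with 20 to 120 N. Pads are 22 mm wide; open, the fingers measure 114 mm over their backs; the gripper's body (76 mm by 85 mm) begins 54 mm behind the grasp point. The pads swing forward as they close: fully open they stand 13 mm farther back than shut.
Start: joints at [-1.45, 0.326, -0.193, 1.052, 0, 1.437], TCP at [0.139, -0.532, 0.199] pointing down, gripper open.
Joint ranges: [-2.65, 2.65], [-0.97, 1.79], [-1.3, 1.35], [-1.93, 2.1], [-1.47, 1.37], [-3.14, 3.14]. Speed limits (rad/s): [2.57, 2.57, 3.14, 3.14, 3.14, 3.14].

## Interface

Orientations are given as a rotation vector (axis times angle).
In Python, from cell import * gives the robot as it stands. Calls block until the motion is done:
- movep(position, orientation): joint-space move of the TCP to a pose.
- move_l(position, velocity=0.15, rot=None, until_force=None): straight line of the TCP; rot=None keeps the orientation; velocity is the mean speed in m/s. With until_force (N) it stops when the force on the tool has changed by that much, and returns True; else False.
- set_joints(angles): joint-space move.
- let_go() and grab(newtons=None): open the fingers fully, or close them until they stop; newtons is the grip in N (None keeps the last).
- sleep(seconds).
- ik(position, orientation): joint angles nearest the present ones, or None.
- get_state(): the state.
- grab_frame(name): name is "side" or "top" or "wrist"; returns a dict with "img" (400x640x3 uint8, red, green, blue), "fx", "fy", "cx", "cy" (pixels), "k1" (the pictures are not rectified: a ray, as slopes to the right and down, at radius r is drawn at 1 + k1 r^2 times it, then the intrinsics apply), "cam_to_world" (4x4, takes a point from camera to world coordinates); the wrist camera has in their place "T_tool_cam" (4x4, takes a point from camera to tool coordinates, whose origin is the TCP and whose axes are the tool frame's). Camera axes: x right, y down, z forward; pixel columns grow to the right and rows downward; lengths in m; the calibration is good to about 2 mm. A picture is of the moment at which its call begins: read the wrist's pose just before it. There is no depth.
A pose or a line that the arm cannot do raises MotionError and nothing moves.
- sign_off(): hands the job in, once; it reports no verdict.
Trained networks look in the newest picture that a camera, given by its name, has taken for a name from the list of things; names that differ only in an ending like _2 or _b are one class to them, and where a whole thing is asked for, a point or a joint stands for the part that bears it (a point fixed in the world has none). Each returns a list of dicts, best first, with "score" (0 to 1); they miss things now and then, are a little off and sometimes report something else, mostly with a low value. They report only what shows in the picture. A call takes as long as a camera call. They do not tell look-alikes from the thing itself.
- spot_in(camera, name): "centre" ([column, row] in pixels, amid what is visible of it).
- silhouettes(camera, name): "mask" (400x640 bool, what is visible of it) and "centre" ([column, row] in pixels, amid what is visible of it).
- tip_of(camera, name): "centre" ([column, row] in pixels: a listed point, or the origin of a listed thing).
The state is a dict: "clock": time; "q": joint angles; "joint_velocities": joint speeds; "tau": joint torques, N m; "position": TCP position; "eef_rot": TCP orientation; "contact_force": force on the tool from outside, world axes, zero at the start; "wrist_torque": the same for the moment, N m; "finger_gap": opening from 0.0 (shut) to 1.0 (fully open).
Only numpy, scipy, OpenCV 4.12 (cv2) and the standard library are available. Lean on these libraries where they do the work, as an engineer would, in place of code of your own. Each camera call takes 0.05 s, during which the arm holds its last target. There are 200 camera calls.

## Working session

There is one attempt and no reset: what is moved stays moved. The work goes in short steps, each a Python script; the robot and the scene stay as the last script left them, time stands still between calls to the robot, and variables do not carry over. Pictures are saved under pics/ and viewed, about 8 in all and at most 12, crops included, and the job is handed in when it is done.

```bash
ls; mkdir -p pics; cat > h.py <<'E'
from cell import *
import numpy as np, cv2
from scipy.spatial.transform import Rotation as R
def shot(cam):
    s=get_state(); f=grab_frame(cam)
    if cam=="wrist":
        T=np.eye(4);T[:3,:3]=R.from_rotvec(s["eef_rot"]).as_matrix();T[:3,3]=s["position"]
        f["cam_to_world"]=T@np.array(f["T_tool_cam"])
    return f
def save(f,n): cv2.imwrite("pics/"+n,f["img"][:,:,::-1])
def ray(f,p):
    K=np.array([[f["fx"],0,f["cx"]],[0,f["fy"],f["cy"]],[0,0,1.]])
    u=cv2.undistortPoints(np.array([[p]],float),K,np.array([f["k1"],0,0,0.]))[0,0]
    C=np.array(f["cam_to_world"]); return C[:3,3],C[:3,:3]@np.array([u[0],u[1],1])
def at_z(f,p,z):
    o,d=ray(f,p); return o+d*(z-o[2])/d[2]
def proj(f,P):
    K=np.array([[f["fx"],0,f["cx"]],[0,f["fy"],f["cy"]],[0,0,1.]])
    C=np.linalg.inv(f["cam_to_world"]); 
    return cv2.projectPoints(np.atleast_2d(P).astype(float),cv2.Rodrigues(C[:3,:3])[0],C[:3,3],K,np.array([f["k1"],0,0,0.]))[0][:,0]
def down(yaw):  # tool z down, tool x (jaw axis) at yaw in world
    x=np.array([np.cos(yaw),np.sin(yaw),0]);z=np.array([0,0,-1.]);
    return R.from_matrix(np.c_[x,np.cross(z,x),z]).as_rotvec()
E
python3 - <<'E'
from h import *
for c in("top","side"):
    f=shot(c);save(f,c+"1.png")
    print(c,np.round(f["cam_to_world"],3).tolist(),f["fx"])
    for n in("tray_mid","tray_red_grip","tray_blue_grip","full","spare","cups","mat","beaker","dropper","carton","full_ledge","bay_full","bay_empty"):
        print(n,[(round(d["score"],2),np.round(d["centre"]).tolist()) for d in tip_of(c,n)[:4]])
print(get_state())
E
```

```text
pics
top [[-0.004, -0.991, 0.132, 0.446], [-0.999, -0.001, -0.038, 0.04], [0.038, -0.132, -0.991, 0.937], [0.0, 0.0, 0.0, 1.0]] 457.31096189298086
tray_mid [(0.91, [210.0, 171.0]), (0.89, [188.0, 312.0])]
tray_red_grip [(0.66, [143.0, 352.0]), (0.54, [207.0, 217.0]), (0.23, [212.0, 169.0])]
tray_blue_grip [(0.8, [217.0, 276.0]), (0.7, [196.0, 118.0])]
full [(0.66, [428.0, 169.0]), (0.53, [346.0, 117.0])]
spare [(0.17, [428.0, 171.0])]
cups [(0.75, [432.0, 170.0])]
mat [(0.63, [329.0, 260.0])]
beaker [(0.56, [312.0, 157.0])]
dropper [(0.79, [348.0, 186.0])]
carton [(0.66, [343.0, 117.0])]
full_ledge [(0.98, [406.0, 191.0])]
bay_full []
bay_empty []
side [[0.991, -0.088, 0.098, 0.449], [-0.129, -0.503, 0.855, -0.709], [-0.026, -0.86, -0.51, 0.531], [0.0, 0.0, 0.0, 1.0]] 378.2252747043062
tray_mid [(0.79, [240.0, 182.0]), (0.77, [338.0, 164.0])]
tray_red_grip [(0.67, [216.0, 163.0]), (0.59, [305.0, 158.0])]
tray_blue_grip [(0.58, [369.0, 150.0]), (0.48, [265.0, 173.0])]
full [(0.78, [384.0, 303.0]), (0.44, [337.0, 167.0])]
spare [(0.67, [334.0, 188.0])]
cups [(0.91, [386.0, 302.0]), (0.
[... 269 characters left out ...]
mpty [(0.57, [335.0, 184.0])]
{'clock': 1.4, 'q': array([-1.45021347e+00,  3.26195365e-01, -1.92592178e-01,  1.05203980e+00,
       -2.13806966e-05,  1.43661363e+00]), 'joint_velocities': array([ 0.00103983, -0.0020397 , -0.00041957,  0.00075043, -0.00078977,
        0.001703  ]), 'tau': array([-3.13317314e-04, -4.43326414e+01,  2.62750894e+01,  1.18791813e-03,
       -1.04552141e-04,  5.10614313e-06]), 'position': array([ 0.13862384, -0.53224682,  0.19928634]), 'eef_rot': array([-2.48564600e+00,  1.92122981e+00,  5.81268896e-05]), 'contact_force': array([ 0.31895859, -1.5445419 , -0.13677331]), 'wrist_torque': array([-0.01543833,  0.01130542, -0.05892967]), 'finger_gap': 0.9989312064169772}
```

View pics/top1.png

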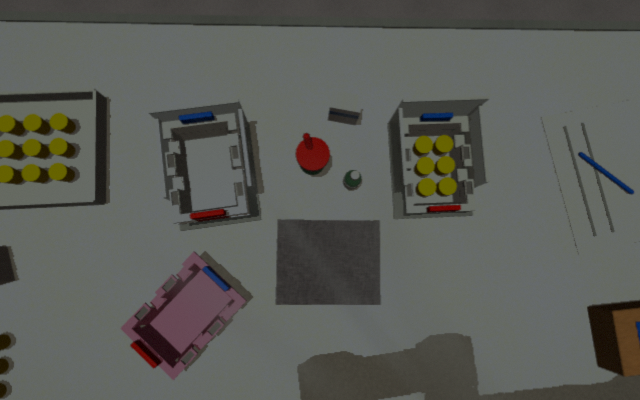

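View pics/side1.png

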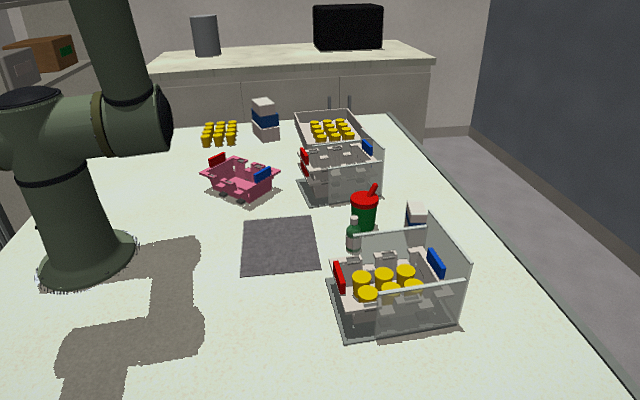

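The top view shows the white nest bay on the left (red grip at 208,214, blue at 197,117), the full bay on the right (red at 444,209, blue at 437,117), the mat at (329,262) and the pink look-alike at lower left. The bystanders stand between the bays, behind the mat.

```bash
python3 - <<'E'
from h import *
f=shot("top");h=cv2.cvtColor(f["img"],cv2.COLOR_RGB2HSV)
red=((h[...,0]<8)|(h[...,0]>172))&(h[...,1]>150)&(h[...,2]>80)
blue=(abs(h[...,0].astype(int)-112)<12)&(h[...,1]>130)&(h[...,2]>60)
def fit(m,box,z,n):
    x0,y0,x1,y1=box;mm=np.zeros(m.shape,bool);mm[y0:y1,x0:x1]=m[y0:y1,x0:x1]
    ys,xs=np.nonzero(mm);P=np.array([at_z(f,(a,b),z)[:2] for a,b in zip(xs,ys)])
    r=cv2.minAreaRect(P.astype(np.float32)*1000);print(n,len(xs),P.mean(0).round(4),np.round(r[0]),np.round(r[1]),round(r[2],1))
    return P.mean(0)
a=fit(red,(180,195,240,230),.122,"mred");b=fit(blue,(170,105,225,130),.122,"mblue")
print("dist",np.linalg.norm(b-a),"yaw",np.degrees(np.arctan2(*(b-a)[::-1])),(a+b)/2)
a=fit(red,(415,198,470,220),.086,"fred");b=fit(blue,(410,105,465,128),.086,"fblue")
print("dist",np.linalg.norm(b-a),"yaw",np.degrees(np.arctan2(*(b-a)[::-1])),(a+b)/2)
for p in((277,220),(380,220),(381,304),(276,304)):print("mat",at_z(f,p,.002).round(3))
for n,p,z in(("beaker",(313,155),.11),("dropper",(353,179),.085),("carton",(345,113),.085)):print(n,at_z(f,p,z).round(3))
E
```

```text
mred 163 [0.5262 0.2133] [526. 213.] [ 9. 58.] 8.2
mblue 165 [0.7052 0.2394] [705. 239.] [ 9. 59.] 7.9
dist 0.1808855699936893 yaw 8.280905283948544 [0.61574944 0.2263369 ]
fred 144 [ 0.5407 -0.225 ] [ 541. -225.] [ 9. 58.] 2.8
fblue 142 [ 0.7215 -0.2172] [ 721. -218.] [ 8. 57.] 0.4
dist 0.1809078032414777 yaw 2.490030470900438 [ 0.63110284 -0.22110966]
mat [0.524 0.096 0.002]
mat [ 0.524 -0.116  0.002]
mat [ 0.355 -0.114  0.002]
mat [0.356 0.096 0.002]
beaker [0.635 0.024 0.11 ]
dropper [ 0.595 -0.052  0.085]
carton [ 0.724 -0.038  0.085]
```

```bash
python3 - <<'E'
from h import *
for off in(0,180):
    for n,p,y in(("g1",(.526,.213,.11),8.3),("mat1",(.44,.08,.07),-90),("mat2",(.44,-.10,.07),-90),("end",(.541,-.225,.13),2.5-180),("end+",(.541,-.225,.26),2.5-180)):
        q=ik(p,down(np.radians(y+off)));print(off,n,None if q is None else np.round(q,2))
movep((.526,.213,.19),down(np.radians(8.3)))
f=shot("wrist");save(f,"w1.png");print(get_state()["position"],np.round(f["T_tool_cam"],3).tolist())
E
```

```text
0 g1 [ 0.25  0.43 -0.28  0.86  0.    1.68]
0 mat1 [ 0.01  0.28 -0.63  0.66  0.   -3.13]
0 mat2 [-0.39  0.29 -0.62  0.66  0.    2.75]
0 end [-0.52  0.44 -0.2   0.93  0.   -2.13]
0 end+ [-0.52  0.36  0.02  1.22  0.   -2.13]
180 g1 [ 0.25  0.43 -0.28  0.86  0.   -1.46]
180 mat1 [ 0.01  0.28 -0.63  0.66  0.    0.01]
180 mat2 [-0.39  0.29 -0.62  0.66  0.   -0.39]
180 end [-0.52  0.44 -0.2   0.93  0.    1.01]
180 end+ [-0.52  0.36  0.02  1.22  0.    1.01]
[0.52634395 0.21225275 0.19001304] [[1.0, -0.001, 0.0, -0.0], [0.001, 0.955, 0.296, -0.075], [-0.0, -0.296, 0.955, -0.175], [0.0, 0.0, 0.0, 1.0]]
```

View pics/w1.png

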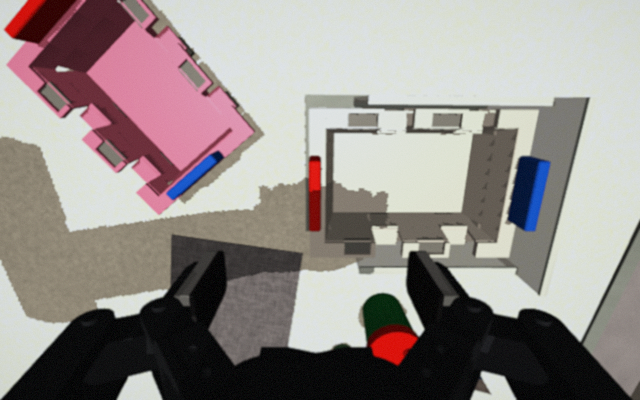

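The wrist view confirms the red grip at (315,194), centred between the fingers. Next I refine the position, grasp and lift.

```bash
cat >> h.py <<'E'
def blob(f,col,z,near,rad=.05):
    h=cv2.cvtColor(f["img"],cv2.COLOR_RGB2HSV);H=h[...,0].astype(int)
    m=(((H<8)|(H>172)) if col=="red" else (abs(H-112)<12))&(h[...,1]>130)&(h[...,2]>60)
    ys,xs=np.nonzero(m);P=np.array([at_z(f,(a,b),z)[:2] for a,b in zip(xs,ys)])
    P=P[np.linalg.norm(P-np.array(near)[:2],axis=1)<rad]
    r=cv2.minAreaRect(P.astype(np.float32)*1000)
    return P.mean(0),r
E
python3 - <<'E'
from h import *
f=shot("wrist")
print(blob(f,"red",.125,(.526,.213)),blob(f,"blue",.125,(.705,.239)))
o=down(np.radians(188.3))
movep((.526,.213,.19),o)
f=shot("wrist");c,r=blob(f,"red",.125,(.526,.213));print(c,r)
movep((.526,.213,.15),o)
print(move_l((.526,.213,.105),.05,until_force=8))
grab(80);sleep(.3);s=get_state();print(s["position"],s["finger_gap"],s["contact_force"],s["clock"])
E
```

```text
(array([0.52459763, 0.21417844]), ((524.526611328125, 213.62142944335938), (9.643607139587402, 61.677162170410156), 8.399075508117676)) (array([0.70272817, 0.23978062]), ((699.6215209960938, 239.01492309570312), (22.362092971801758, 63.78575134277344), 13.369918823242188))
[0.52551966 0.20950505] ((525.0880126953125, 210.3443603515625), (9.159342765808105, 62.56565475463867), 8.025208473205566)
False
[0.52598294 0.21301547 0.10499082] 0.0022298159768293943 [ 0.04042406 -0.36363658 -0.15597604] 9.6
```

```bash
python3 - <<'E'
from h import *
f=shot("wrist");save(f,"w2.png");g=shot("side");c=cv2.resize(g["img"][100:260,200:440],None,fx=2.5,fy=2.5)
a=cv2.resize(f["img"],None,fx=.75,fy=.75)
out=np.zeros((300+400,600,3),np.uint8);out[:300,:480]=a;out[300:]=c
cv2.imwrite("pics/c2.png",cv2.resize(out,None,fx=.85,fy=.85)[:,:,::-1]);print(get_state()["finger_gap"],get_state()["position"])
E
```

```text
0.00043674495464628095 [0.52598548 0.2130055  0.10497701]
```

View pics/c2.png

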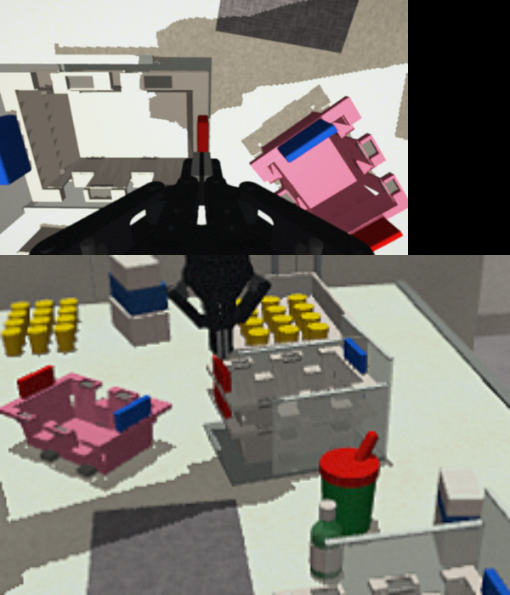

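```bash
python3 - <<'E'
from h import *
s=get_state();f=shot("wrist");g=shot("side");t=shot("top")
P=np.array(s["position"]);yaw=np.radians(8.3);ex=np.array([np.cos(yaw),np.sin(yaw),0]);ey=np.array([-ex[1],ex[0],0])
T=lambda z,l:np.array([.526,.213,z])+l*ey
for n,c in(("side",g),("wrist",f),("top",t)):
    print(n,"tcp",proj(c,P).round(),"tab top ends",proj(c,[T(.127,-.03),T(.127,.03)]).round().tolist(),"bottom",proj(c,[T(.1,-.03),T(.1,.03)]).round().tolist())
def crop(c,x0,y0,x1,y1,pts,W=400):
    im=cv2.resize(c["img"][y0:y1,x0:x1],None,fx=W/(x1-x0),fy=W/(x1-x0),interpolation=cv2.INTER_CUBIC)
    for p in pts: cv2.circle(im,tuple(int(v) for v in (np.array(p)-(x0,y0))*W/(x1-x0)),3,(0,255,0),-1)
    return im
a=crop(g,270,125,350,205,proj(g,[P,T(.127,-.03),T(.127,.03),T(.1,-.03),T(.1,.03)]))
b=crop(f,200,110,340,250,proj(f,[P,T(.127,-.03),T(.127,.03),T(.1,-.03),T(.1,.03)]))
cv2.imwrite("pics/c3.png",np.hstack([a,b])[:,:,::-1])
E
```

```text
side tcp [[304. 158.]] tab top ends [[307.0, 155.0], [301.0, 147.0]] bottom [[307.0, 165.0], [301.0, 156.0]]
wrist tcp [[316. 230.]] tab top ends [[316.0, 193.0], [316.0, 293.0]] bottom [[316.0, 180.0], [316.0, 269.0]]
top tcp [[209. 214.]] tab top ends [[223.0, 211.0], [189.0, 216.0]] bottom [[226.0, 212.0], [193.0, 217.0]]
```

View pics/c3.png

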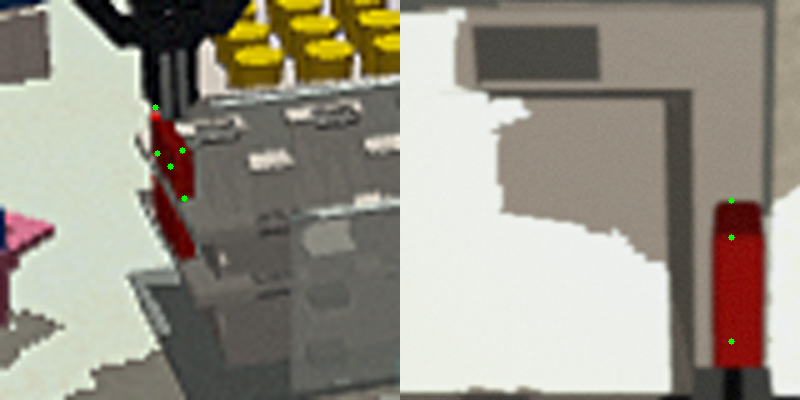

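```bash
python3 - <<'E'
from h import *
s=get_state();print(s["position"],s["q"],s["finger_gap"])
r=move_l((.526,.213,.08),.02,until_force=3);s=get_state();print(r,s["position"],s["contact_force"],s["finger_gap"])
f=shot("wrist");save(f,"w4.png");g=shot("side");c=cv2.resize(g["img"][110:210,250:390],None,fx=2.5,fy=2.5)
a=cv2.resize(f["img"],None,fx=.75,fy=.75)
out=np.zeros((300+250,480,3),np.uint8);out[:300,:480]=a;out[300:,:350]=c
cv2.imwrite("pics/c4.png",out[:,:,::-1])
E
```

```text
[0.52599411 0.21301944 0.10499207] [ 2.54708769e-01  4.36561913e-01 -2.83247342e-01  8.50995932e-01
  4.58191409e-05 -1.46096315e+00] 0.0013615332122737178
True [0.52482459 0.21283627 0.0940308 ] [-0.86753011  0.02173439  0.48842336] -0.0029491362193472355
```

View pics/c4.png

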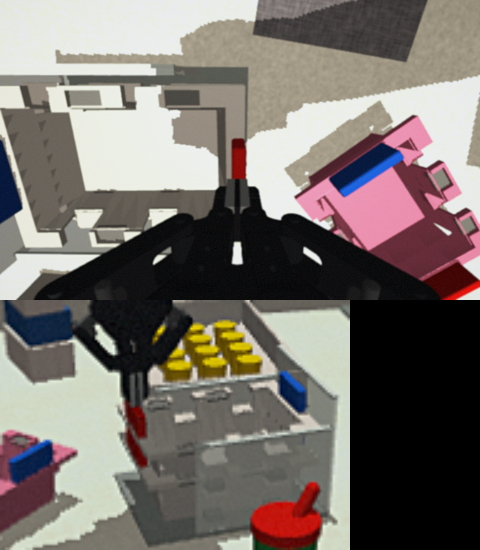

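The fingers touched the tab top when the TCP read 0.094, where 0.127 was expected. So the real fingertips sit about 33 mm higher than the reported TCP. I'll test this by grasping in steps.

```bash
python3 - <<'E'
from h import *
move_l((.526,.213,.115),.1);let_go();
for z in(.084,.072):
    r=move_l((.526,.213,z),.05,until_force=8);grab(60);sleep(.2);s=get_state()
    print(z,r,s["position"],s["finger_gap"],s["contact_force"],s["wrist_torque"].round(2),s["clock"])
    if s["finger_gap"]>.03 and z>.08: let_go()
f=shot("wrist");save(f,"w5.png")
E
```

```text
0.084 False [0.52607693 0.21301196 0.08412241] 0.09382107645731459 [-0.08018176 -0.24782984  2.23779979] [-0.05  0.12  0.  ] 13.4
0.072 False [0.52607805 0.21300122 0.07217592] 0.10205199325493462 [-1.05960591 -0.65881516  3.02281374] [-0.05  0.06 -0.07] 15.4
```

View pics/w5.png

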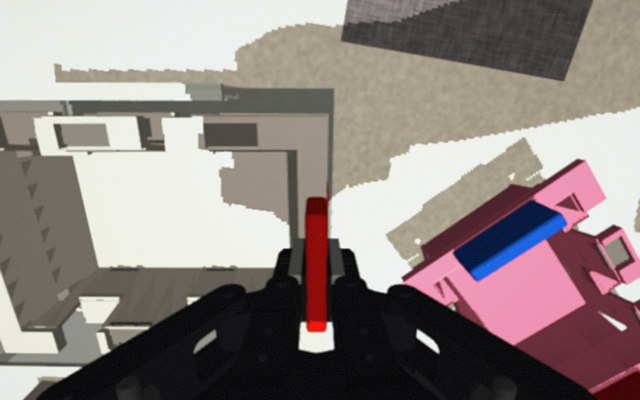

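The grip holds (gap 0.10). Now lift straight up, carry to the mat with the red grip towards +y, and set down.

```bash
python3 - <<'E'
from h import *
move_l((.526,.213,.13),.04);s=get_state();print(s["finger_gap"],s["contact_force"],s["wrist_torque"].round(2))
move_l((.526,.213,.23),.1);sleep(.2)
s=get_state();print(s["finger_gap"],s["contact_force"],s["clock"])
o=down(np.radians(90))
movep((.44,.08,.23),o);sleep(.2)
f=shot("side");save(f,"side6.png")
s=get_state();print(s["position"],s["finger_gap"],s["contact_force"],s["clock"])
E
```

```text
0.1007820546438416 [ 0.50560429 -0.45279006 -1.87758965] [-0.04  0.18 -0.01]
0.10349336622690834 [-0.24140831  0.07373834 -2.11012975] 18.4
[0.44016689 0.08022979 0.22993621] 0.09958736548578125 [ 0.42493874  0.4627223  -3.10722509] 19.975
```

View pics/side6.png

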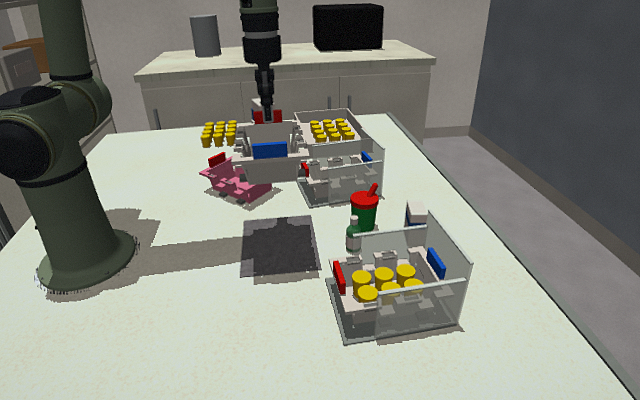

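The side view shows the tray held by its red grip above the mat, blue grip (268,151) facing the camera, roughly level. Now lower it and release.

```bash
python3 - <<'E'
from h import *
move_l((.44,.08,.06),.12)
r=move_l((.44,.08,.025),.02,until_force=4);s=get_state();print(r,s["position"],s["contact_force"],s["wrist_torque"].round(2))
if not r: raise SystemExit
p=s["position"]; move_l((.44,.08,p[2]-.0),.05)
let_go();sleep(.4);move_l((.44,.08,.15),.15)
t=shot("top")
a,_=blob(t,"red",.082-.004,(.44,.08));b,_=blob(t,"blue",.078,(.44,-.10))
print(a,b,np.linalg.norm(a-b),np.degrees(np.arctan2(*(a-b)[::-1])),(a+b)/2)
s=get_state();print(s["clock"])
movep((b[0],b[1],.15),down(np.radians(90)));s=get_state()
f=shot("wrist");save(f,"w7.png");print(blob(f,"blue",.085,b),blob(f,"red",.085,a),get_state()["clock"])
E
```

```text
True [0.43992663 0.08012838 0.03400893] [-0.62234107 -0.36518109  4.24695674] [-0.01  0.15 -0.02]
[nan nan] [ 0.44015994 -0.10051149] nan nan [nan nan]
25.1
(array([ 0.43868502, -0.10069786]), ((438.90728759765625, -100.45490264892578), (8.832549095153809, 62.58774948120117), 89.60562896728516)) (array([nan, nan]), ((0.0, 0.0), (0.0, 0.0), 0.0)) 25.9h.py:30: RuntimeWarning: Mean of empty slice.
  return P.mean(0),r
  ret = um.true_divide(
```

View pics/w7.png

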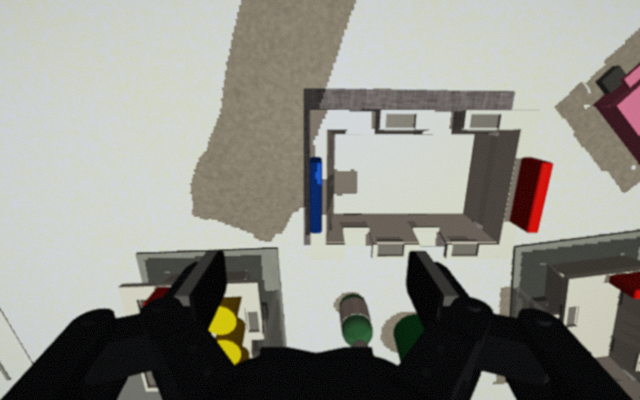

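The tray is down on the mat with the blue tab at (315,194), centred between the fingers. Contact came at z=0.034, as predicted. Next: grip the blue tab, lift and carry it above the full tray.

```bash
python3 - <<'E'
from h import *
b=(.4395,-.1005);o=down(np.radians(90))
move_l((*b,.034),.1,until_force=10);grab(60);sleep(.1);s=get_state();print(s["position"],s["finger_gap"],s["clock"])
move_l((*b,.08),.06);move_l((*b,.25),.2)
y=np.radians(2.5)
movep((.541,-.225,.25),down(y))
move_l((.541,-.225,.15),.1);sleep(.3)   # underside ~.118
s=get_state();print(s["position"],s["finger_gap"],s["contact_force"],s["clock"])
t=shot("top");save(t,"top8.png");g=shot("side");save(g,"side8.png");f=shot("wrist");save(f,"w8.png")
zt=.15+.055-.005   # tab top at tcp+.055
for c in(t,f):
  for col,n in(("blue",(.541,-.225)),("red",(.721,-.217))):
    try:print(col,blob(c,col,zt,n))
    except Exception as e:print(col,e)
out=np.vstack([cv2.resize(t["img"][70:270,340:540],(380,380)),]);o2=cv2.resize(g["img"][140:360,280:500],(380,380))
cv2.imwrite("pics/c8.png",np.hstack([out,o2])[:,:,::-1])
E
```

```text
[ 0.43956985 -0.10046744  0.03416631] 0.10462130790376141 27.9917
[ 0.54120811 -0.22515208  0.15038346] 0.102787514171352 [ 0.14009124 -0.21184216 -2.22953623] 32.6167
blue (array([ 0.54089382, -0.20116341]), ((541.2432861328125, -201.29714965820312), (8.278144836425781, 8.504436492919922), 0.03849618509411812))
red (array([ 0.72247429, -0.21808974]), ((722.3828735351562, -218.33248901367188), (8.810467720031738, 58.7292594909668), 0.5285528898239136))
blue (array([ 0.54089499, -0.22433236]), ((541.0086059570312, -224.39718627929688), (9.739890098571777, 67.88846588134766), 2.44939923286438))
red (array([ 0.69287133, -0.23007522]), ((692.1471557617188, -228.47483825683594), (1.5095758438110352, 13.504390716552734), 16.113609313964844))
```

View pics/c8.png

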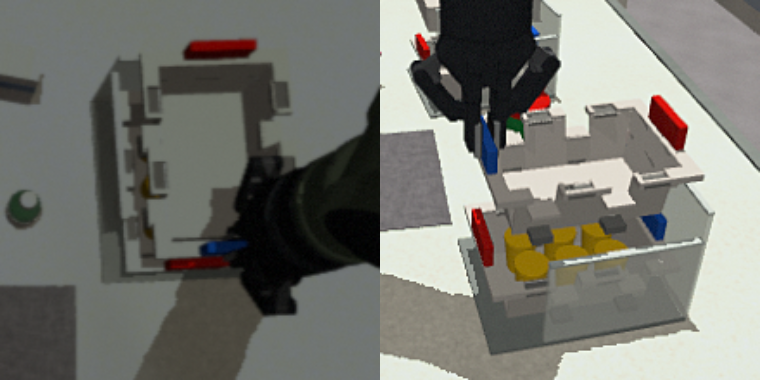

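The pictures show the tray directly over the full one, with its red grip at the back. The held red tab measures (0.7225, -0.2181) and the full tray's blue tab below it (0.7215, -0.2172), so they line up to about 1 mm. Lowering now.

```bash
python3 - <<'E'
from h import *
p=(.5405,-.2248)
move_l((*p,.11),.05);
r=move_l((*p,.088),.012,until_force=4);s=get_state();print(r,s["position"],s["contact_force"],s["wrist_torque"].round(2),s["clock"])
sleep(.2);s=get_state();print(s["contact_force"],s["wrist_torque"].round(2))
t=shot("top");print(blob(t,"red",s["position"][2]+.05,(.721,-.217)))
g=shot("side");save(g,"side9.png");cv2.imwrite("pics/c9.png",cv2.resize(g["img"][200:360,300:500],None,fx=3.5,fy=3.5,interpolation=cv2.INTER_CUBIC)[:,:,::-1])
E
```

```text
True [ 0.54017268 -0.22480096  0.09220727] [0.72754108 0.69306918 4.73339667] [ 0.05 -0.   -0.04] 35.05
[-1.27666446 -0.2929578   5.94833716] [-0.07 -0.07 -0.  ]
(array([ 0.72185398, -0.21729124]), ((721.8666381835938, -217.57553100585938), (9.868377685546875, 59.14884567260742), 2.5765087604522705))
```

View pics/c9.png

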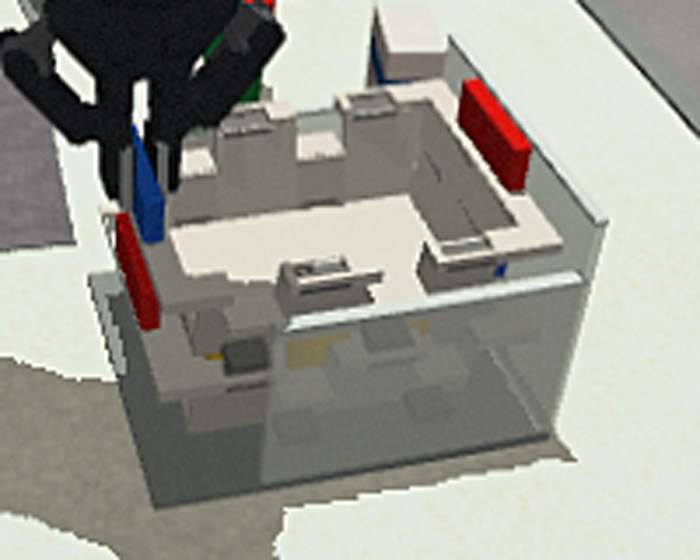

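Contact came at z=0.0922 (0.092 predicted), so the feet are down in the pockets. Release and check.

```bash
python3 - <<'E'
from h import *
let_go();sleep(.3);s=get_state();p=s["position"]
move_l((p[0],p[1],.25),.12);movep((.40,-.05,.30),down(0.));sleep(.3)
t=shot("top");g=shot("side")
a,r1=blob(t,"red",.142,(.721,-.217),.04);b,r2=blob(t,"blue",.142,(.541,-.225),.04);print("moved",a,b,np.linalg.norm(a-b),(a+b)/2)
c,r3=blob(t,"red",.086,(.541,-.225),.04);print("full red seen",c,r3)
for n,P,z in(("spare",(.526,.213),.086),("spareB",(.705,.239),.086)): print(n,blob(t,"red" if n=="spare" else "blue",z,P))
ctr=((a+b)/2);print(get_state()["clock"],get_state()["contact_force"])
cv2.imwrite("pics/c10.png",np.hstack([cv2.resize(t["img"][80:280,140:500],None,fx=1.1,fy=1.7),cv2.resize(g["img"][200:360,300:500],(395,340))])[:,:,::-1])
E
```

```text
moved [ 0.72205974 -0.21761083] [ 0.54111395 -0.22620699] 0.18114985587549878 [ 0.63158685 -0.22190891]
full red seen [ 0.53715687 -0.22834505] ((537.7875366210938, -224.60157775878906), (3.8036415576934814, 55.503482818603516), 0.013255875557661057)
spare (array([0.52571062, 0.21270686]), ((525.7242431640625, 212.7306671142578), (9.614519119262695, 59.31377029418945), 7.703953266143799))
spareB (array([0.70495544, 0.23801843]), ((704.8782348632812, 238.16049194335938), (9.747489929199219, 60.06840515136719), 7.9250054359436035))
39.1583 [ 0.80496046 -0.23210633 -0.26347968]
```

View pics/c10.png

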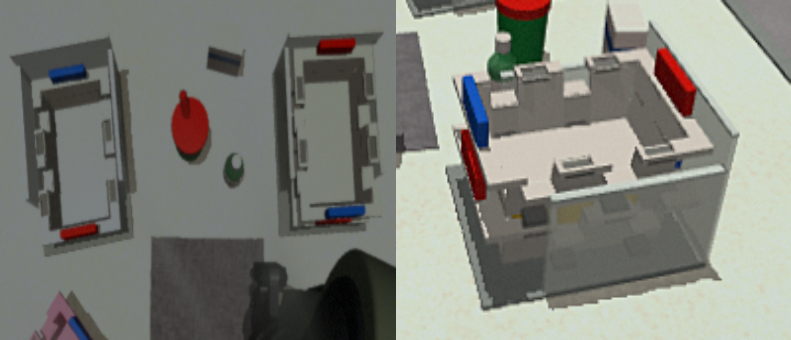

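```bash
python3 -c "
from cell import *
print(sign_off())"
```

```text
the job is handed in; nothing more can be done
None
```

I moved the empty tray from its nest to the mat by the red grip. I then took it by the blue grip and stacked it, half-turned, on the tray with the cups. I let go of it and handed the job in at about 39 s; no verdict is reported.

**Last checks (top and side cameras):**
- **Alignment:** the moved tray's centre is at (0.6316, -0.2219). The filled tray measured (0.6311, -0.2211) at the start, so they agree within about 1 mm. The red grip points to the back.
- **Height:** the tray touched down at TCP z = 0.0922, against 0.092 predicted for feet in the pockets; riding on the rim would have been about 0.096. The last side picture shows it sitting level.
- **Contact force:** it was about 5 to 6 N at set-down and near zero after the arm withdrew.
- **Other things:** the spare tray is within about 2 mm of the nest's starting position. The beaker, dropper and carton are upright in the pictures.

**What disagreed:**
- **Fingertip height:** the real fingertips sat about 33 mm higher than the reported TCP. My first grasp closed just above the tab because of this. I measured the offset by lightly touching the tab and corrected every later height by it.
- **Filled tray's red grip:** at the end it was mostly hidden under the stacked tray. I compared against its starting pose, so I could not re-measure fully whether the filled tray had shifted.

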